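# Put the glasses case away and ease the snap lid shut

### The job

Take the reading-glasses case out of its slanted cradle and stand it on its long edge on the floor of the open storage box. Then take the box's sprung lid by its bar and ease it slowly down until it is fully shut, never letting it snap or fall. Leave the pill organizer, the brown bottle and the cup where they stand.

Things in the scene. Friction and masses are not known exactly. Their poses are not given: they have to be found in the camera images.
- case: Black plastic reading-glasses case: slab 34 mm thick (its x), 160 long (y), 80 wide (z), about 130 g. It leans on a long edge in the cradle. Origin: middle of the lower long edge; z runs 80 mm to the middle of the upper one, at first leaning 35 degrees from vertical, roughly to the robot's left. Grip across the 34 mm at the upper edge, fingers along -z (tilted); draw out along +z.
- cradle: Fixed plywood cradle, base 100 x 120 mm. Origin on the cabinet top below the middle of its trough floor, which is 36 mm higher; y along the trough, the case leans to -x. The trough backs the lower 38 mm of the case's -x face; a 10 mm lip holds the foot of its front face.
- box_in (a point): Middle of the inner floor of the fixed white storage box, 5 mm above the cabinet top. Outside 160 (x) x 200 (y) x 100 mm high, walls and floor 5 mm, so inside 150 x 190 x 95 mm deep. x points to the hinge side, y along the hinge, -x to the front.
- lid_hinge (a point): Middle of the lid's hinge line: 80 mm from the box centre along the box's x, 100 mm above the cabinet top. The hinge line runs along this point's y.
- lid_bar (a point): Middle of the lid's steel bar handle: round, 12 mm thick, 120 mm long, parallel to the hinge, about 40 mm clear of the lid's front edge. Lid shut: 194 mm from the hinge line towards the box's front and 34 mm above it (134 mm above the cabinet top). It swings about the hinge line with the lid, as do the point's axes.
- lid (a joint): Lid angle (rad): 0 shut, 1.75 open at its stop, as at the start. Lid plate 166 x 206 x 8 mm, about 250 g, with an over-centre spring at one end: above about 1.35 rad it stays open, below that it is driven shut ever harder, up to 0.8 N m (4 N at the bar). Let go there it snaps: hold the bar all the way, under 1.5 rad/s.
- organizer: Bystander: pink plastic pill organizer, seven flaps in a row, 45 x 190 x 28 mm, loose; origin centre of its underside.
- bottle: Bystander: brown glass bottle with black screw cap, 54 mm diameter, 115 mm high, loose; origin centre of its underside.
- cup: Bystander: white ceramic cup, 80 mm diameter at the rim, 85 mm high, loose; origin centre of its underside.
Things that resemble listed ones, but are neither listed nor needed, are in the scene too. What is meant by the case is not blue, and is the smaller of those in its own colour.

How it is judged (in metres and radians):
On the way, in this order (a step that is already met when the one before it is completed fails the run):
1. the case stands on its long edge inside the box, let go, while the lid is still open (x of case in the frame of box_in between -0.075 and 0.075 m and y of case in the frame of box_in between -0.06 and 0.06 m and z of case in the frame of box_in below 0.012 m and angle between case's own z axis and vertical below 0.25 rad and contact force between the fingers and case below 0.1 N and value of joint lid above 1.2 rad), for 0.2 s.
2. the lid is fully shut (value of joint lid below 0.03 rad), for 0.2 s.
At the end, for the whole second after the job is handed in: The lid is shut to within 0.03 rad, and the case stands at rest on its long edge on the box floor (foot within 12 mm of the floor, leaning less than 0.25 rad, wholly inside) (value of joint lid below 0.03 rad and x of case in the frame of box_in between -0.075 and 0.075 m and y of case in the frame of box_in between -0.06 and 0.06 m and z of case in the frame of box_in below 0.012 m and angle between case's own z axis and vertical below 0.25 rad and linear speed of case below 0.02 m/s); the robot touches nothing.
It fails at once if the lid moves towards shut faster than 1.5 rad/s (snaps) (velocity of joint lid below -1.5 rad/s).
It fails at once if the pill organizer is shifted by more than 20 mm (distance of organizer from where it was at the start of the episode above 0.02 m).
It fails at once if the bottle is shifted by more than 20 mm or tipped (distance of bottle from where it was at the start of the episode above 0.02 m or angle between bottle's own z axis and vertical above 0.4 rad).
It fails at once if the cup is shifted by more than 20 mm or tipped (distance of cup from where it was at the start of the episode above 0.02 m or angle between cup's own z axis and vertical above 0.4 rad).
It also fails if it takes over 61 s, if anything falls off the work surface, if the arm or the gripper's body presses on something with over 40 N, if the wrist force passes 120 N, or if a joint passes its speed limit or range.

### The arm

A 6-joint arm with a two-finger parallel gripper is mounted at the origin on the work surface. World frame = base frame: x ahead of the robot, y to its left, z up, the work surface at z = 0. Lengths are in m, angles in degrees, forces in N, time in s.
With the tool pointing down it reaches from about 0.35 to 0.8 m from the base axis. Payload 7.3 kg.
Tool frame: the origin (TCP) lies between the finger pads; the fingertips stand 22 mm ahead of it and the grasp point (between the pads) lies 3 mm ahead of it; z points along the fingers, y is the line along which they close (so a half turn about z gives the same grasp; the last joint's range is limited). The gripper opens to 85 mm and grips with 20 to 120 N. Pads are 22 mm wide; open, the fingers measure 114 mm over their backs; the gripper's body (76 mm by 85 mm) begins 54 mm behind the grasp point. The pads swing forward as they close: fully open they stand 13 mm farther back than shut.
Start: joints at [-73.167, 19.595, 87.324, -0, 73.075, -8.365], TCP at [0.224, -0.475, 0.253] pointing down, gripper open.
Joint ranges: [-145.02, 145.02], [-44.19, 115.74], [2.07, 154.8], [-57.11, 237.11], [16.16, 152.29], [-177.93, 177.93]. Speed limits (degrees/s): [147.25, 147.25, 180, 180, 180, 180].

### API

Orientations are given as a 3x3 rotation matrix whose columns are the frame's x, y, z axes.
In Python, from cell import read_state, read_camera, sign_off gives the robot as it stands.
- The arm moves only by the tool drive_tool, never from a script. Its argument "commands" is text: rows parted by semicolons, each of 6 numbers parted by spaces: the shift along the tool's x, y, z in mm, then the turn, a rotation vector about the tool's x, y, z in degrees. A call has exactly 10 rows; each row shifts and turns the commanded pose from where the row before left it, along the tool's axes as they then stand; what a row does not reach is not made up. A row lasts 1/10 s, in which the tool goes at most 50 mm and 8.59 degrees, less where a joint would pass 70% of its speed; a pose out of reach is approached as far as the arm can. A call is refused whole if a number of a shift passes 50 or a number of a turn 8.59, either way. A call with a gripper value outside its range is refused whole. "hand" is the gripper's target within -1 to 1 (fully open at 1, half-way at 0, shut at -1), set as the call begins (left out, the last holds). The fingers move at their own pace and stop on an object; "squeeze" is the grip in N (left out, the last holds). Time passes only in rows, so rows that do not move let the fingers close, or fill a call up. It gives the time, the measured TCP pose, the force, the opening and the grip force at its end, in the units of the state.
- read_state(): the state, without advancing time (a new reading comes with each control period).
- read_camera(name): name is "scene" or "side" or "wrist"; returns a dict with "img" (480x640x3 uint8, red, green, blue), "intrinsics" (3x3 intrinsics, pixels), "origin" and "attitude" of the camera in the world. Camera axes: x right, y down, z forward; pixel columns grow to the right and rows downward; lengths in m; the calibration is good to about 2 mm. A picture is of the moment at which its call begins. There is no depth.
- sign_off(): hands the job in; it is judged then, once.
The state is a dict: "clock": time; "joint_pos": joint angles; "dq": joint speeds; "joint_efforts": joint torques, N m; "position": TCP position; "orientation": TCP orientation; "force": force on the tool from outside, world axes, zero at the start; "ft_torque": the same for the moment, N m; "finger_gap": opening from 0.0 (shut) to 1.0 (fully open); "finger_force": force on a finger pad.
Only numpy, scipy, OpenCV 4.12 (cv2) and the standard library are available. Lean on these libraries where they do the work, as an engineer would, in place of code of your own. Each camera call takes 0.05 s, during which the arm holds its last target. There are 200 camera calls.

## Working session

There is one attempt and no reset: what is moved stays moved. The work goes in short steps, Python scripts to look and compute and a tool call to move; the robot and the scene stay as the last step left them, time stands still between calls to the robot, and variables do not carry over. Pictures are saved under pics/ and viewed, at most 10 in all, crops included, and the job is handed in when it is done.

Besides the shell and the picture viewer there is one more tool, called after "Request:" by a JSON object that holds its "fn" and its "kwargs". drive_tool: Moves the arm, as the interface text tells. Its arguments: {"type":"object","properties":{"commands":{"type":"string"},"hand":{"type":"number"},"squeeze":{"type":"number"}},"required":["commands"]}

```bash
mkdir -p pics; ls; python3 - <<'E'
from cell import *
import cv2,pickle,numpy as np
s=read_state();print({k:np.round(v,3) for k,v in s.items()})
d={}
for n in("scene","side"):
    c=d[n]=read_camera(n);cv2.imwrite(f"pics/{n}.png",c["img"][:,:,::-1])
    print(n,c["intrinsics"],np.round(c["origin"],3),np.round(c["attitude"],3))
pickle.dump(d,open("cams.pkl","wb"))
E
```

```text
pics
{'clock': np.float64(0.0), 'joint_pos': array([-7.3169e+01,  1.9635e+01,  8.7377e+01, -2.0000e-03,  7.3074e+01,
       -8.3650e+00]), 'dq': array([ 0.038, -0.151, -0.048,  0.086,  0.028,  0.004]), 'joint_efforts': array([ 2.0000e-03, -4.3367e+01, -2.4601e+01, -0.0000e+00,  8.0000e-03,
       -0.0000e+00]), 'position': array([ 0.223, -0.475,  0.253]), 'orientation': array([[ 0.905,  0.426, -0.   ],
       [ 0.426, -0.905,  0.001],
       [ 0.   , -0.001, -1.   ]]), 'force': array([-0.245,  0.19 ,  0.597]), 'ft_torque': array([ 0.031, -0.023,  0.038]), 'finger_force': np.float64(0.0), 'finger_gap': np.float64(1.001)}
scene [[598.4009997    0.         317.4388041 ]
 [  0.         598.4009997  241.71563731]
 [  0.           0.           1.        ]] [ 1.158 -0.824  1.29 ] [[ 0.799  0.436 -0.415]
 [ 0.601 -0.588  0.541]
 [-0.008 -0.682 -0.732]]
side [[440.88152369   0.         315.07459514]
 [  0.         440.88152369 244.0810837 ]
 [  0.           0.           1.        ]] [0.409 0.695 0.868] [[-0.991 -0.106  0.086]
 [-0.136  0.734 -0.666]
 [ 0.007 -0.671 -0.741]]
```

View pics/scene.png

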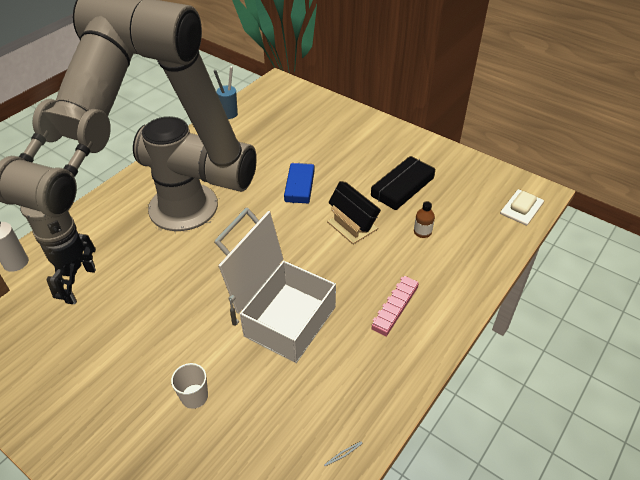

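View pics/side.png

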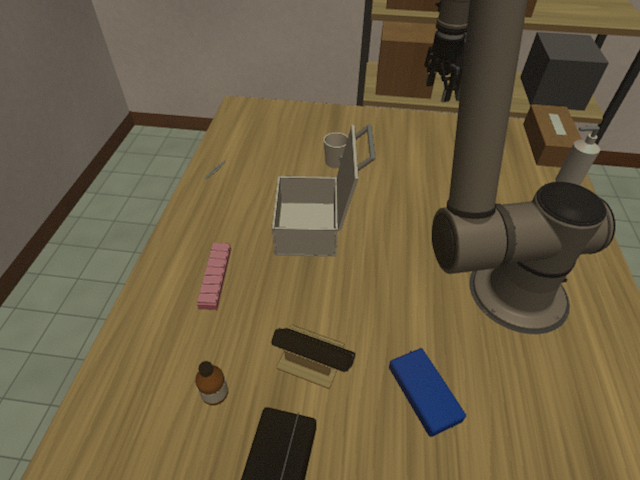

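Candidates for the case are the black slab in the cradle at scene (355,205), a larger black case lying at (403,182), and a blue one at (299,183). I choose the small black one in the cradle. The box is at (290,310) and its open lid bar at (237,230). In the side view the case is at (313,348) and the box at (306,215).

```bash
python3 - <<'E'
import cv2,numpy as np
a=cv2.imread("pics/scene.png");b=cv2.imread("pics/side.png")
r=lambda i,x,y,w,h:cv2.resize(i[y:y+h,x:x+w],(400,300),interpolation=cv2.INTER_CUBIC)
t=np.vstack([np.hstack([r(a,315,165,80,60+20-20),r(b,260,310,107,80)]),np.hstack([r(a,205,200,160,120)[:, :],r(b,262,115,133,100)])])
cv2.imwrite("pics/crop1.png",t)
t=np.vstack([np.hstack([r(a,305,175,100,75),r(b,260,315,100,75)]),np.hstack([r(a,200,200,213,160),r(b,240,110,200,150)])])
cv2.imwrite("pics/crop1.png",t)
E
```

```text
(no output)
```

View pics/crop1.png

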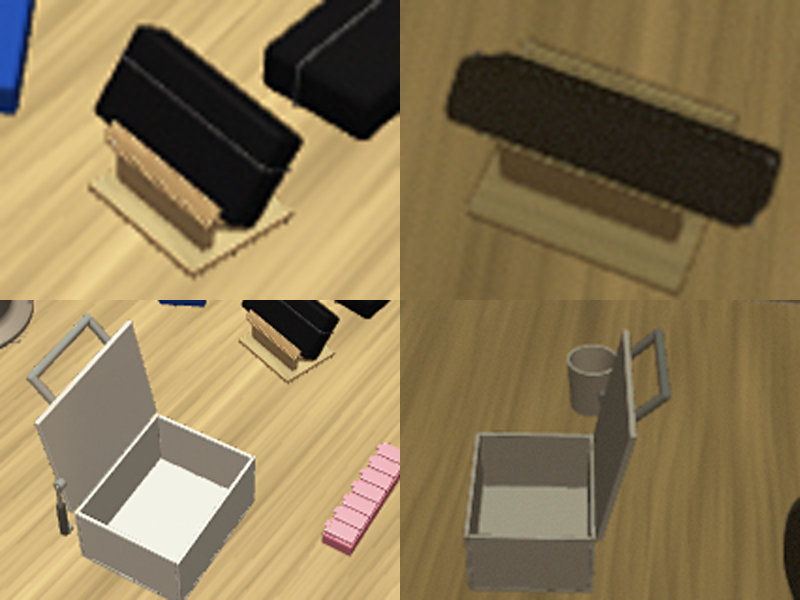

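The crop confirms the smaller black case leaning in the plywood cradle, with its top away from the scene camera (towards +y). The white box is open towards the +x side, its lid is open on the robot side, and the bar is visible at scene px (217,241)–(248,209). Next I'll fit the poses.

```bash
cat > h.py <<'E'
import numpy as np,cv2,pickle
from scipy.optimize import least_squares,minimize
D=pickle.load(open("cams.pkl","rb"))
def proj(n,P,D=D):
    c=D[n];q=(np.atleast_2d(P)-c["origin"])@c["attitude"];p=q@c["intrinsics"].T;return p[:,:2]/p[:,2:]
def rz(a):c,s=np.cos(a),np.sin(a);return np.array([[c,-s,0],[s,c,0],[0,0,1.]])
def ry(a):c,s=np.cos(a),np.sin(a);return np.array([[c,0,s],[0,1,0],[-s,0,c]])
E
python3 - <<'E'
from h import *
# box: local corners (x hinge)
def fit(obs,x0,zf=False):
    def f(v):
        R=rz(v[2]);z=v[3] if zf else 0
        return np.concatenate([(proj(n,R@np.array(l)+[v[0],v[1],z])[0]-p) for n,l,p in obs])
    r=least_squares(f,x0,loss="soft_l1");print(np.round(r.x,4),np.degrees(r.x[2]).round(1));print(np.round(r.fun.reshape(-1,2),1).tolist());return r.x
h,y=.08,.1
# local y=-Y world
ob=[("scene",(h,y,.1),(241,314)),("scene",(-h,y,.1),(296.9,340)),("scene",(-h,-y,.1),(335.8,283.6)),("scene",(h,-y,.1),(283.6,262.3)),
("side",(-h,y,.1),(278.5,177.5)),("side",(h,-y,.1),(336.5,228.5)),("side",(-h,-y,.1),(274,228.5)),("side",(-h,-y,0),(275.5,254)),("side",(h,-y,0),(335,255.5))]
b=fit(ob,[.4,-.1,3.14])
a=1.75;R=rz(b[2])
def bar(a,yy=0):
    hx,hz=-.194,.034
    return R@np.array([.08+hx*np.cos(a)+hz*np.sin(a),yy,.1+hz*np.cos(a)-hx*np.sin(a)])+[b[0],b[1],0]
print("bar",bar(a),proj("scene",[bar(a,-.06),bar(a,.06)]),"obs 247.9,209 217,241.5; side ~",proj("side",[bar(a,-.06),bar(a,.06)]))
# cradle: y along trough, case leans to -x ; world: -x ~ +Y
X,Y=.05,.06
oc=[("scene",(X,-Y,0),(327.5,221.75)),("scene",(X,Y,0),(353.25,244)),("scene",(-X,Y,0),(378,228.5)),
("side",(-X,Y,0),(277.5,368.25)),("side",(-X,-Y,0),(330,387.5)),("side",(X,-Y,0),(343.75,344.25)),("side",(X,Y,0),(291.25,325.5))]
c=fit(oc,[.45,.2,-1.57,.006],True)
# case silhouettes
M={}
for n,(x0,y0,x1,y1) in {"scene":(325,175,381,236),"side":(265,322,362,376)}.items():
    g=D[n]["img"].max(2);m=np.zeros(g.shape,np.uint8);m[y0:y1,x0:x1]=(g[y0:y1,x0:x1]<60)*255
    k,l,st,_=cv2.connectedComponentsWithStats(m);i=1+st[1:,4].argmax();M[n]=(l==i).astype(np.uint8);print(n,st[i])
C=np.array([[x,y,z] for x in(-.017,.017) for y in(-.08,.08) for z in(0,.08)])
def cost(v):
    R=rz(v[3])@ry(-v[4]);t=0
    for n in M:
        H=cv2.convexHull((proj(n,C@R.T+v[:3])*16).astype(np.int32));I=np.zeros(M[n].shape,np.uint8);cv2.fillPoly(I,[H],1,shift=4)
        # occlusion by cradle back ignored: count union miss
        t+=(I!=M[n]).sum()/M[n].sum()
    return t
o=np.array([c[0],c[1],.036,c[2],np.radians(35)])
for fz in(1,0):
    g=(lambda u:cost(np.r_[o[0]+u[0]/100,o[1]+u[1]/100,o[2],o[3]+u[2]/10,o[4]])) if fz else (lambda u:cost(o+u*np.array([.01,.01,.01,.1,.1])))
    n=3 if fz else 5
    r=min((minimize(g,np.zeros(n),method="Nelder-Mead",options=dict(initial_simplex=np.vstack([np.zeros(n),np.eye(n)*k]))) for k in(1,-1,.5)),key=lambda r:r.fun)
    print(fz,r.fun,np.round(r.x,3),cost(o))
    u=r.x;v=np.r_[o[0]+u[0]/100,o[1]+u[1]/100,o[2],o[3]+u[2]/10,o[4]] if fz else o+u*np.array([.01,.01,.01,.1,.1])
    R=rz(v[3])@ry(-v[4]);print(np.round(v,4),np.degrees(v[3:]),"\nR",R.round(3).tolist(),"top",(v[:3]+.08*R[:,2]).round(4))
    c1=(v[:3]-[c[0],c[1],0])@rz(c[2]);print("case in cradle",c1)
np.savez("fit.npz",b=b,c=c,v=v)
E
```

```text
[ 0.5436 -0.1403  3.2746] 187.6
[[-0.9, 0.3], [-0.6, 1.1], [0.6, -0.4], [-0.7, -1.9], [-1.7, -1.6], [1.1, 0.4], [-2.3, -0.1], [-1.3, 1.3], [0.9, 0.3]]
bar [ 0.39691819 -0.1599639   0.28483291] [[246.43419669 210.62368638]
 [217.16631688 242.47199567]] obs 247.9,209 217,241.5; side ~ [[372.1348705  156.86115607]
 [367.91071544 125.9210982 ]]
[ 0.4745  0.243  -1.774   0.0065] -101.6
[[-0.7, 0.6], [1.1, 0.1], [0.5, -0.7], [-1.7, -0.7], [0.0, -1.5], [0.5, 0.5], [1.9, 3.1]]
scene [ 329  182   51   50 1285]
side [ 272  328   83   44 1711]
1 0.36146791077191076 [-1.194 -0.865 -0.481] 0.9460701753588022
[ 0.4626  0.2343  0.036  -1.8222  0.6109] [-104.4025673   35.       ] 
R [[-0.204, 0.969, 0.143], [-0.793, -0.249, 0.556], [0.574, 0.0, 0.819]] top [0.474  0.2788 0.1015]
case in cradle [ 0.01088417 -0.00994468  0.036     ]
0 0.2938682409767879 [-1.563 -0.502 -0.327 -0.509 -0.715] 0.9460701753588022
[ 0.4589  0.2379  0.0327 -1.8249  0.5394] [-104.5608925   30.9052755] 
R [[-0.216, 0.968, 0.129], [-0.83, -0.251, 0.497], [0.514, 0.0, 0.858]] top [0.4692 0.2777 0.1014]
case in cradle [ 0.00807445 -0.01429112  0.03272851]
```

```bash
cat > fitcase.py <<'E'
from h import *
F=np.load("fit.npz");c=F["c"]
M={};DC={}
pol={"scene":np.array([(100,115),(110,115),(225,205),(245,228),(215,255),(105,165)])/4+[305,175],"side":np.array([(115,38),(340,112),(340,130),(115,55)])/4+[260,315]}
for n,(x0,y0,x1,y1) in {"scene":(325,175,381,236),"side":(265,322,362,376)}.items():
    g=D[n]["img"].max(2);m=np.zeros(g.shape,np.uint8);m[y0:y1,x0:x1]=(g[y0:y1,x0:x1]<75)*255
    m=cv2.morphologyEx(m,cv2.MORPH_CLOSE,np.ones((3,3)))
    k,l,st,_=cv2.connectedComponentsWithStats(m);i=1+st[1:,4].argmax();M[n]=(l==i).astype(np.uint8)
    DC[n]=np.zeros(g.shape,np.uint8);cv2.fillPoly(DC[n],[np.round(pol[n]).astype(np.int32)],1)
C=np.array([[x,y,z] for x in(-.017,.017) for y in(-.08,.08) for z in(0,.08)])
def hull(n,v):
    R=rz(v[3])@ry(-v[4]);return cv2.convexHull(proj(n,C@R.T+v[:3]).astype(np.float32))
def cost(v):
    t=0
    for n in M:
        I=np.zeros(M[n].shape,np.uint8);cv2.fillPoly(I,[np.int32(hull(n,v)*16)],1,shift=4)
        t+=((I!=M[n])&((DC[n]==0)|(M[n]>0))).sum()/M[n].sum()
    return t
o=np.array([.464,.238,.036,-1.80,.6109]);sc=np.array([.01,.01,.005,.05,.05])
for idx in([0,1,3],[0,1,2,3,4]):
    E=np.zeros((len(idx),5));E[range(len(idx)),idx]=1
    g=lambda u:cost(o+sc*(u@E));k0=len(idx)
    r=min((minimize(g,np.zeros(k0),method="Nelder-Mead",options=dict(initial_simplex=np.vstack([np.zeros(k0),np.eye(k0)*k]))) for k in(1,-1,.6,-.6,2)),key=lambda r:r.fun)
    v=o+sc*(r.x@E);R=rz(v[3])@ry(-v[4])
    print(r.fun.round(3),v.round(4),np.degrees(v[3:]).round(1),"top",(v[:3]+.08*R[:,2]).round(4),"in cradle",((v[:3]-[c[0],c[1],0])@rz(c[2])).round(4))
    if k0==3:v3=v
np.savez("fit.npz",b=F["b"],c=c,v=v3)
T=[]
for n,(x,y) in {"scene":(305,165),"side":(260,310)}.items():
    i=cv2.resize(D[n]["img"][y:y+75,x:x+100,::-1],None,fx=4,fy=4,interpolation=cv2.INTER_CUBIC)
    ms=cv2.resize(M[n][y:y+75,x:x+100],None,fx=4,fy=4,interpolation=0);cs,_=cv2.findContours(ms,0,1);cv2.drawContours(i,cs,-1,(0,255,0),1)
    for w,col in((v3,(0,0,255)),(v,(255,0,0))):cv2.polylines(i,[np.int32((hull(n,w)-[x,y]+.5)*4)],True,col,1)
    R=rz(c[2]);P=[R@np.array(p)+[c[0],c[1],.006] for p in((.05,-.06,0),(.05,.06,0),(-.05,.06,0),(-.05,-.06,0))]
    cv2.polylines(i,[np.int32((proj(n,np.array(P))-[x,y]+.5)*4)],True,(0,255,255),1)
    T.append(i)
cv2.imwrite("pics/ov.png",np.hstack(T))
E
python3 fitcase.py
```

```text
0.163 [ 0.46    0.2331  0.036  -1.8172  0.6109] [-104.1   35. ] top [0.4712 0.2776 0.1015] in cradle [ 0.0126 -0.0123  0.036 ]
0.161 [ 0.4617  0.2331  0.0352 -1.8114  0.6097] [-103.8   34.9] top [0.4727 0.2776 0.1007] in cradle [ 0.0122 -0.0105  0.0352]
```

View pics/ov.png

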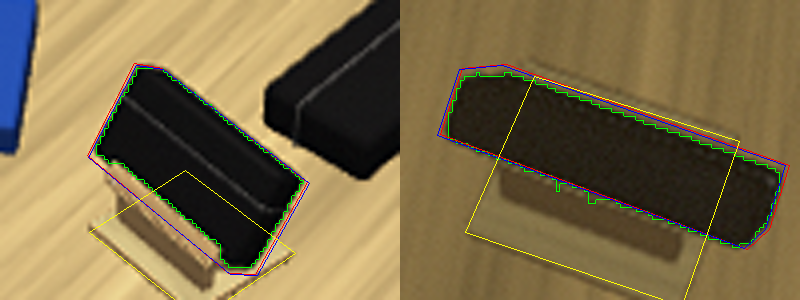

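Both fits agree: the red and blue hulls lie on the case's contour, 35° lean and about 0.036 m foot height come out as given, and the predicted bar matches within 2 px. Now a small planner that only prints rows, to use for the approach.

```bash
cat > plan.py <<'E'
from h import *
from cell import read_state
from scipy.spatial.transform import Rotation as Ro
F=np.load("fit.npz");b=F["b"];v=F["v"].copy();v[0]=.461
RC=rz(v[3])@ry(-v[4]);RT=np.column_stack([RC[:,1],RC[:,0],-RC[:,2]])
RB=rz(b[2]);BO=np.array([b[0],b[1],.005])
def st():
    s=read_state();return np.array(s["position"]),np.array(s["orientation"])
def rows(p0,R0,p1,R1,n,dec=1):
    w=Ro.from_matrix(R0.T@R1).as_rotvec();st=np.round(np.degrees(w)/n,dec);dp=(p1-p0)/n;p=p0.copy();R=R0;out=[]
    for i in range(n):
        t=np.round(R.T@(p0+dp*(i+1)-p)*1000,dec);out.append(" ".join(f"{x:g}" for x in [*t,*st]));p=p+R@t/1000;R=R@Ro.from_rotvec(np.radians(st)).as_matrix()
    print("; ".join(out));return p,R
E
python3 - <<'E'
from plan import *
for n,p,h in(("bottle cap",None,0),):pass
def tri(a,b):
    A=[];B=[]
    for n,u in(("scene",a),("side",b)):
        c=D[n];d=c["attitude"]@np.linalg.inv(c["intrinsics"])@[*u,1];d/=np.linalg.norm(d);P=np.eye(3)-np.outer(d,d);A.append(P);B.append(P@c["origin"])
    return np.linalg.solve(sum(A),sum(B)).round(3)
print("bottlecap",tri((427,207),(206,369)),"cup rim",tri((190,372),(336,138)),"org",tri((395,305),(214,275)))
p,R=st();print(p)
p1,R1=rows(p,R,np.array([.30,-.42,.40]),R,10)
p2,R2=rows(p1,R1,np.array([.50,.0,.42]),Ro.from_rotvec([0,0,0]).as_matrix()@R1,10)
pg=v[:3]+.17*RC[:,2];print(pg,RT.round(3))
rows(p2,R2,pg+[0,0.02,.06],RT,10)
E
```

```text
bottlecap [0.656 0.348 0.104] cup rim [ 0.494 -0.436  0.097] org [0.739 0.062 0.012]
[ 0.22343571 -0.47472984  0.25270853]
9.3 -1.7 -14.7 0 0 0; 9.2 -1.7 -14.8 0 0 0; 9.3 -1.7 -14.7 0 0 0; 9.2 -1.8 -14.7 0 0 0; 9.3 -1.7 -14.7 0 0 0; 9.3 -1.7 -14.8 0 0 0; 9.2 -1.7 -14.7 0 0 0; 9.3 -1.7 -14.7 0 0 0; 9.2 -1.7 -14.7 0 0 0; 9.3 -1.7 -14.8 0 0 0
36 -29.5 -1.9 0 0 0; 36 -29.5 -2 0 0 0; 35.9 -29.5 -1.9 0 0 0; 36 -29.5 -2 0 0 0; 36 -29.5 -1.9 0 0 0; 36 -29.5 -2 0 0 0; 36 -29.5 -1.9 0 0 0; 35.9 -29.5 -2 0 0 0; 36 -29.4 -1.9 0 0 0; 36 -29.5 -2 0 0 0
[0.48478408 0.32770739 0.17525246] [[ 0.97  -0.2   -0.14 ]
 [-0.244 -0.794 -0.556]
 [ 0.     0.574 -0.819]]
13.4 -32.1 18.5 -3.4 -1.2 3.8; 11.6 -33.9 16.3 -3.4 -1.2 3.8; 9.6 -35.6 14 -3.4 -1.2 3.8; 7.5 -36.9 11.7 -3.4 -1.2 3.8; 5.2 -37.9 9.3 -3.4 -1.2 3.8; 2.8 -38.7 7 -3.4 -1.2 3.8; 0.4 -39.1 4.6 -3.4 -1.2 3.8; -2.1 -39.3 2.4 -3.4 -1.2 3.8; -4.8 -39.1 0 -3.4 -1.2 3.8; -7.3 -38.7 -2.1 -3.4 -1.2 3.8
```

Request:
{"fn": "drive_tool", "kwargs": {"commands": "0 0 -20 0 0 0; 0 0 -20 0 0 0; 0 0 -20 0 0 0; 0 0 -20 0 0 0; 0 0 -20 0 0 0; 0 0 -20 0 0 0; 0 0 -20 0 0 0; 0 0 -15 0 0 0; 0 0 -10 0 0 0; 0 0 0 0 0 0"}}

```text
clock: 1.1
position: [0.2236, -0.4753, 0.4192]
orientation: [[0.905, 0.426, 0.001], [0.426, -0.905, -0.002], [-0.0, 0.002, -1.0]]
force: [-0.1, 0.3, -0.2]
finger_gap: 1.002
finger_force: 0.0
```

Request:
{"fn": "drive_tool", "kwargs": {"commands": "30 -20 0 0 0 0; 48 -34 0 0 0 0; 48 -34 0 0 0 0; 48 -34 0 0 0 0; 48 -34 0 0 0 0; 48 -34 0 0 0 0; 48 -34 0 0 0 0; 48 -34 0 0 0 0; 48 -34 0 0 0 0; 36 -20 0 0 0 0"}}

```text
clock: 2.1
position: [0.4634, -0.0599, 0.4174]
orientation: [[0.904, 0.427, -0.001], [0.427, -0.904, 0.001], [-0.001, -0.001, -1.0]]
force: [1.3, -0.0, -0.4]
finger_gap: 1.002
finger_force: 0.0
```

```bash
python3 - <<'E'
from plan import *
p,R=st();print(p,read_state()["joint_pos"])
pg=v[:3]+.17*RC[:,2]
p1,R1=rows(p,R,pg+.05*RC[:,2],RT,10)
E
```

```text
[ 0.46343198 -0.05986143  0.41744328] [-1.67755225e+01  9.00126260e+00  7.61013301e+01  8.50970586e-03
  9.49750566e+01  4.79521529e+01]
20.3 -36.3 20.1 -3.4 -1.2 3.8; 18.2 -38.8 17.5 -3.4 -1.2 3.8; 16 -40.8 14.8 -3.4 -1.2 3.8; 13.4 -42.6 12 -3.4 -1.2 3.8; 10.8 -44 9.2 -3.4 -1.2 3.8; 8 -45.1 6.4 -3.4 -1.2 3.8; 5 -45.8 3.5 -3.4 -1.2 3.8; 2.1 -46.2 0.7 -3.4 -1.2 3.8; -1 -46.2 -2.1 -3.4 -1.2 3.8; -4.2 -45.8 -4.7 -3.4 -1.2 3.8
```

Request:
{"fn": "drive_tool", "kwargs": {"commands": "20 -36 20 -3.4 -1.2 3.8; 18 -39 17.5 -3.4 -1.2 3.8; 16 -41 15 -3.4 -1.2 3.8; 13.5 -42.5 12 -3.4 -1.2 3.8; 11 -44 9 -3.4 -1.2 3.8; 8 -45 6.5 -3.4 -1.2 3.8; 5 -46 3.5 -3.4 -1.2 3.8; 2 -46 0.5 -3.4 -1.2 3.8; -1 -46 -2 -3.4 -1.2 3.8; -4 -46 -4.5 -3.4 -1.2 3.8"}}

```text
clock: 3.1
position: [0.4915, 0.3539, 0.2149]
orientation: [[0.97, -0.2, -0.14], [-0.244, -0.788, -0.565], [0.002, 0.582, -0.813]]
force: [1.1, 0.0, 1.3]
finger_gap: 1.002
finger_force: 0.0
```

```bash
python3 - <<'E'
from plan import *
p,R=st();print(p,R.round(3),read_state()["joint_pos"])
pg=v[:3]+.17*RC[:,2];print(RT.T@(p-pg))
p1,R1=rows(p,R,pg,RT,8)
E
```

```text
[0.49146291 0.35385909 0.21486647] [[ 0.97  -0.2   -0.14 ]
 [-0.244 -0.788 -0.565]
 [ 0.002  0.582 -0.813]] [ 38.34609604  47.57480876  52.54593961 -21.99495732 108.07761385
 140.93171768]
[ 9.85246856e-05  6.13680908e-04 -4.79312249e-02]
-0 -0.1 6 0.1 -0 -0; -0 -0.2 6 0.1 -0 -0; -0.1 -0.1 6 0.1 -0 -0; 0 -0.1 6 0.1 -0 -0; -0 -0.1 6 0.1 -0 -0; -0 -0.1 5.9 0.1 -0 -0; -0.1 -0 6 0.1 -0 -0; 0 -0.1 6 0.1 -0 -0
```

Request:
{"fn": "drive_tool", "kwargs": {"commands": "0 0 10 0.4 0 0; 0 0 12 0.2 0 0; 0 0 12 0.2 0 0; 0 0 12 0 0 0; 0 0 12 0 0 0; 0 0 12 0 0 0; 0 0 10 0 0 0; 0 0 8 0 0 0; 0 0 0 0 0 0; 0 0 0 0 0 0"}}

```text
clock: 4.1
position: [0.4803, 0.3036, 0.1445]
orientation: [[0.97, -0.201, -0.136], [-0.243, -0.798, -0.551], [0.002, 0.567, -0.823]]
force: [0.1, -0.3, 0.9]
finger_gap: 1.002
finger_force: 0.0
```

```bash
python3 - <<'E'
from plan import *
from cell import read_camera
p,R=st();print(p,R.round(3).tolist(),"case z of tcp etc",RC.T@(p-v[:3]),"rot err",np.degrees(Ro.from_matrix(R.T@RT).as_rotvec()))
d={n:read_camera(n) for n in("wrist","side")};w=d["wrist"]
im=w["img"][:,:,::-1].copy()
from h import proj
C=np.array([[x,y,.08] for x,y in((-.017,-.08),(.017,-.08),(.017,.08),(-.017,.08))])@RC.T+v[:3]
cv2.polylines(im,[np.int32(proj("wrist",C,d))],True,(0,0,255),1)
s=d["side"]["img"][250:430,220:460,::-1]
im=cv2.resize(im,(480,360));s=cv2.resize(s,(320,240));o=np.zeros((360,800,3),np.uint8);o[:,:480]=im;o[:240,480:]=s
cv2.imwrite("pics/w1.png",o)
E
```

```text
[0.48025259 0.3036448  0.14447153] [[0.97, -0.201, -0.136], [-0.243, -0.798, -0.551], [0.002, 0.567, -0.823]] case z of tcp etc [0.00236442 0.0014744  0.1307668 ] rot err [-0.42774456 -0.13813489 -0.0078285 ]
```

View pics/w1.png

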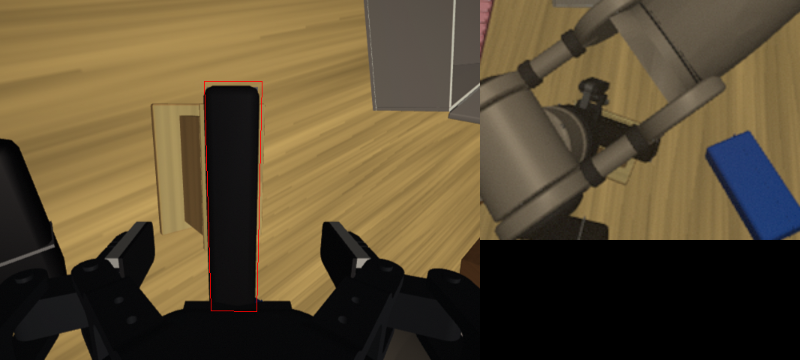

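The wrist view shows the case's top edge at (232,195), inside the red prediction and between the open fingers at about (150,240) and (325,240). I'll advance 61 mm and close.

Request:
{"fn": "drive_tool", "kwargs": {"commands": "0 -1 8 -0.4 0 0; 0 -0.5 8 0 0 0; 0 -0.5 8 0 0 0; 0 0 8 0 0 0; 0 0 8 0 0 0; 0 0 8 0 0 0; 0 0 7 0 0 0; 0 0 4 0 0 0; 0 0 0 0 0 0; 0 0 0 0 0 0"}}

```text
clock: 5.2
position: [0.4726, 0.2725, 0.0951]
orientation: [[0.97, -0.2, -0.137], [-0.243, -0.795, -0.556], [0.002, 0.573, -0.82]]
force: [-0.1, 0.5, 0.1]
finger_gap: 1.002
finger_force: 0.0
```

Request:
{"fn": "drive_tool", "kwargs": {"commands": "0 0 0 0 0 0; 0 0 0 0 0 0; 0 0 0 0 0 0; 0 0 0 0 0 0; 0 0 0 0 0 0; 0 0 0 0 0 0; 0 0 0 0 0 0; 0 0 0 0 0 0; 0 0 0 0 0 0; 0 0 0 0 0 0", "hand": -1, "squeeze": 35}}

```text
clock: 6.2
position: [0.4726, 0.2727, 0.095]
orientation: [[0.97, -0.2, -0.137], [-0.242, -0.795, -0.556], [0.002, 0.573, -0.82]]
force: [0.3, 3.4, 1.4]
finger_gap: 0.392
finger_force: 40.1
```

```bash
python3 - <<'E'
from plan import *
p,R=st();print(p,"tcp in case",RC.T@(p-v[:3]),"rot err",np.degrees(Ro.from_matrix(R.T@RT).as_rotvec()),read_state()["force"])
E
```

```text
[0.47260794 0.27265679 0.09502438] tcp in case [0.00014529 0.00161883 0.07195547] rot err [-0.06574268 -0.15970624 -0.00651521] [0.3352757  3.39930183 1.42468572]
```

Held: opening 33 mm, grip 40 N. Now draw out along +z of the case.

Request:
{"fn": "drive_tool", "kwargs": {"commands": "0 0 -3 0 0 0; 0 0 -6 0 0 0; 0 0 -8 0 0 0; 0 0 -10 0 0 0; 0 0 -12 0 0 0; 0 0 -15 0 0 0; 0 0 -15 0 0 0; 0 0 -15 0 0 0; 0 0 -12 0 0 0; 0 0 -6 0 0 0"}}

```text
clock: 7.2
position: [0.4869, 0.3303, 0.1801]
orientation: [[0.97, -0.201, -0.136], [-0.242, -0.796, -0.555], [0.004, 0.572, -0.82]]
force: [0.0, -0.5, -1.1]
finger_gap: 0.393
finger_force: 39.9
```

```bash
cat >> plan.py <<'E'
RBT=np.column_stack([RB[:,1],RB[:,0],[0,0,-1.]])
def above(dz,x=-.025):return BO+RB@np.array([x,.0016,.072+dz])
E
python3 - <<'E'
from plan import *
p,R=st();print(p,above(0),read_state()["force"],read_state()["finger_gap"],read_state()["joint_pos"])
t=above(.2);m=np.array([.52,.12,.33])
w=Ro.from_matrix(R.T@RBT).as_rotvec();print(np.degrees(w))
Rm=R@Ro.from_rotvec(w*.5).as_matrix()
a,A=rows(p,R,m,Rm,10);rows(a,A,t,RBT,10)
E
```

```text
[0.48686621 0.3302746  0.18005489] [ 0.56863724 -0.13860208  0.077     ] [ 0.0233638  -0.49032538 -1.12029364] 0.39272089241423896 [ 36.99024837  46.33234048  60.29864695 -21.63504678 100.90206023
 142.18803457]
[ 30.46161304 -20.94099375  66.08330226]
8.4 24.6 -1.1 1.5 -1 3.3; 9.7 24.1 -1.8 1.5 -1 3.3; 11.1 23.4 -2.7 1.5 -1 3.3; 12.3 22.7 -3.5 1.5 -1 3.3; 13.5 21.8 -4.3 1.5 -1 3.3; 14.7 20.9 -5.1 1.5 -1 3.3; 15.8 19.8 -5.9 1.5 -1 3.3; 16.8 18.8 -6.7 1.5 -1 3.3; 17.7 17.6 -7.4 1.5 -1 3.3; 18.6 16.3 -8.2 1.5 -1 3.3
21.8 10.8 11.4 1.5 -1.1 3.3; 22.6 9.8 10.6 1.5 -1.1 3.3; 23.3 8.7 10 1.5 -1.1 3.3; 24 7.6 9.4 1.5 -1.1 3.3; 24.6 6.5 8.6 1.5 -1.1 3.3; 25 5.3 8.1 1.5 -1.1 3.3; 25.5 3.9 7.4 1.5 -1.1 3.3; 25.8 2.8 6.8 1.5 -1.1 3.3; 26 1.3 6.4 1.5 -1.1 3.3; 26.2 0.1 5.7 1.5 -1.1 3.3
```

Request:
{"fn": "drive_tool", "kwargs": {"commands": "8.5 24.5 -1 1.5 -1 3.3; 9.5 24 -2 1.5 -1 3.3; 11 23.5 -2.5 1.5 -1 3.3; 12.5 22.5 -3.5 1.5 -1 3.3; 13.5 22 -4.5 1.5 -1 3.3; 14.5 21 -5 1.5 -1 3.3; 16 20 -6 1.5 -1 3.3; 17 19 -6.5 1.5 -1 3.3; 17.5 17.5 -7.5 1.5 -1 3.3; 18.5 16.5 -8 1.5 -1 3.3"}}

```text
clock: 8.2
position: [0.5192, 0.1178, 0.3296]
orientation: [[0.664, -0.731, -0.159], [-0.741, -0.613, -0.275], [0.104, 0.301, -0.948]]
force: [0.4, -0.2, -1.5]
finger_gap: 0.392
finger_force: 39.8
```

Request:
{"fn": "drive_tool", "kwargs": {"commands": "22 11 9 1.5 -1.1 3.3; 22.5 10 9 1.5 -1.1 3.3; 23.5 8.5 9 1.5 -1.1 3.3; 24 7.5 9 1.5 -1.1 3.3; 24.5 6.5 8 1.5 -1.1 3.3; 25 5.5 8 1.5 -1.1 3.3; 25.5 4 7.5 1.5 -1.1 3.3; 26 3 7 1.5 -1.1 3.3; 26 1.5 6.5 1.5 -1.1 3.3; 24 0 5 1.5 -1.1 3.3"}}

```text
clock: 9.2
position: [0.5676, -0.1381, 0.2822]
orientation: [[0.133, -0.991, -0.005], [-0.991, -0.133, -0.001], [0.001, 0.005, -1.0]]
force: [0.5, -0.5, -1.5]
finger_gap: 0.396
finger_force: 39.8
```

```bash
python3 - <<'E'
from plan import *
from cell import read_camera
p,R=st();s=read_state();print(p,s["force"],s["finger_gap"],s["joint_pos"].round(1))
print("rot err",np.degrees(Ro.from_matrix(R.T@RBT).as_rotvec()))
rows(p,R,above(.06),RBT,10)
d={n:read_camera(n) for n in("scene","side")}
o=np.zeros((400,800,3),np.uint8)
for i,(n,x,y) in enumerate((("scene",190,170),("side",220,60))):
    im=d[n]["img"][:,:,::-1].copy()
    for h in(0.1,):
        L=np.array([[a,c,h] for a,c in((-.08,-.1),(.08,-.1),(.08,.1),(-.08,.1))])@RB.T+[b[0],b[1],0];cv2.polylines(im,[np.int32(proj(n,L)*16)],True,(0,0,255),1,shift=4)
    o[:,i*400:i*400+400]=cv2.resize(im[y:y+200,x:x+200],(400,400),interpolation=cv2.INTER_CUBIC)
cv2.imwrite("pics/o2.png",o)
E
```

```text
[ 0.56759079 -0.13814578  0.28215423] [ 0.46757844 -0.52505541 -1.54579905] 0.39613810116645526 [-21.1  25.   74.5  -0.2  80.8 151.3]
rot err [ 0.31188895 -0.03033077  0.00557477]
0.1 -0.2 14.5 0 -0 0; 0 -0.2 14.5 0 -0 0; 0.1 -0.1 14.5 0 -0 0; 0 -0.2 14.6 0 -0 0; 0.1 -0.2 14.5 0 -0 0; 0 -0.2 14.5 0 -0 0; 0.1 -0.1 14.5 0 -0 0; 0 -0.2 14.5 0 -0 0; 0.1 -0.2 14.5 0 -0 0; 0 -0.2 14.5 0 -0 0
```

View pics/o2.png

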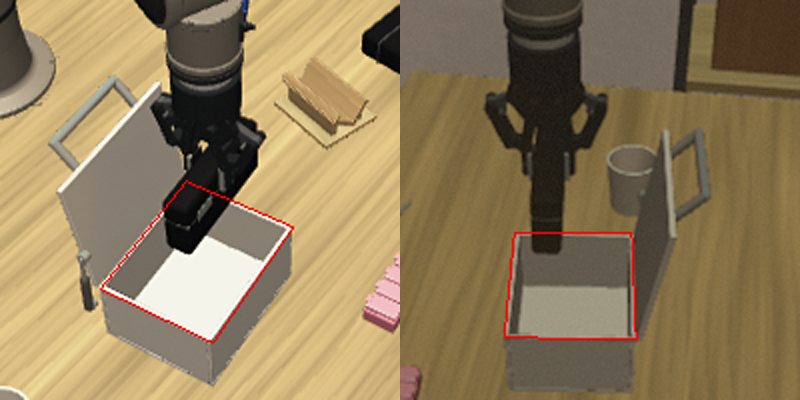

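The rim fits the red outline. The case hangs upright over the box, at side crop (545,215) and scene crop (210,205), with clearance on both sides. I'll lower it.

Request:
{"fn": "drive_tool", "kwargs": {"commands": "0 0 14 0.3 0 0; 0 0 22 0 0 0; 0 -0.5 24 0 0 0; 0 0 24 0 0 0; 0 -0.5 24 0 0 0; 0 0 24 0 0 0; 0 0 20 0 0 0; 0 0 16 0 0 0; 0 0 12 0 0 0; 0 0 10 0 0 0"}}

```text
clock: 10.3
position: [0.5687, -0.1365, 0.0918]
orientation: [[0.136, -0.991, -0.001], [-0.991, -0.136, -0.001], [0.001, 0.001, -1.0]]
force: [-1.2, -0.2, -1.7]
finger_gap: 0.393
finger_force: 39.8
```

Request:
{"fn": "drive_tool", "kwargs": {"commands": "0 0 3 0 0 0; 0 0 2 0 0 0; 0 0 2 0 0 0; 0 0 1.5 0 0 0; 0 0 1 0 0 0; 0 0 1 0 0 0; 0 0 0 0 0 0; 0 0 0 0 0 0; 0 0 0 0 0 0; 0 0 0 0 0 0"}}

```text
clock: 11.3
position: [0.5687, -0.1371, 0.0818]
orientation: [[0.135, -0.991, -0.0], [-0.991, -0.135, -0.001], [0.001, 0.0, -1.0]]
force: [-0.1, -0.3, -1.6]
finger_gap: 0.394
finger_force: 39.8
```

```bash
python3 - <<'E'
from plan import *
p,R=st();s=read_state();print(p,s["force"],s["finger_gap"],(RB.T@(p-BO)))
print("rot err",np.degrees(Ro.from_matrix(R.T@RBT).as_rotvec()))
E
```

```text
[ 0.56869005 -0.13709433  0.08182267] [-0.05970675 -0.3428464  -1.59087241] 0.3935063828011725 [-0.0252523   0.00011257  0.07682267]
rot err [ 0.01944803 -0.07655446  0.14716614]
```

Request:
{"fn": "drive_tool", "kwargs": {"commands": "0 0 1 0 0 0; 0 0 1 0 0 0; 0 0 0.5 0 0 0; 0 0 0.5 0 0 0; 0 0 0.5 0 0 0; 0 0 0.5 0 0 0; 0 0 0.5 0 0 0; 0 0 0 0 0 0; 0 0 0 0 0 0; 0 0 0 0 0 0"}}

```text
clock: 12.3
position: [0.5687, -0.1371, 0.0773]
orientation: [[0.135, -0.991, -0.0], [-0.991, -0.135, -0.001], [0.001, 0.0, -1.0]]
force: [0.8, 0.1, -1.3]
finger_gap: 0.39
finger_force: 39.8
```

Request:
{"fn": "drive_tool", "kwargs": {"commands": "0 0 0.5 0 0 0; 0 0 0.5 0 0 0; 0 0 0 0 0 0; 0 0 0.5 0 0 0; 0 0 0 0 0 0; 0 0 0.5 0 0 0; 0 0 0 0 0 0; 0 0 0 0 0 0; 0 0 0 0 0 0; 0 0 0 0 0 0"}}

```text
clock: 13.3
position: [0.5687, -0.137, 0.0755]
orientation: [[0.135, -0.991, -0.0], [-0.991, -0.135, -0.001], [0.001, 0.0, -1.0]]
force: [-1.1, 1.3, 5.1]
finger_gap: 0.396
finger_force: 39.6
```

Request:
{"fn": "drive_tool", "kwargs": {"commands": "0 0 0 0 0 0; 0 0 0 0 0 0; 0 0 0 0 0 0; 0 0 0 0 0 0; 0 0 0 0 0 0; 0 0 0 0 0 0; 0 0 0 0 0 0; 0 0 0 0 0 0; 0 0 0 0 0 0; 0 0 0 0 0 0", "hand": 0.2}}

```text
clock: 14.3
position: [0.5659, -0.1374, 0.0748]
orientation: [[0.135, -0.991, -0.006], [-0.991, -0.135, -0.001], [-0.0, 0.007, -1.0]]
force: [-12.8, -2.1, 8.5]
finger_gap: 0.597
finger_force: 6.3
```

Request:
{"fn": "drive_tool", "kwargs": {"commands": "0 0 -5 0 0 0; 0 0 -10 0 0 0; 0 0 -20 0 0 0; 0 0 -30 0 0 0; 0 0 -40 0 0 0; 0 0 -45 0 0 0; 0 0 -45 0 0 0; 0 0 -45 0 0 0; 0 0 -40 0 0 0; 0 0 -30 0 0 0"}}

```text
clock: 15.3
position: [0.569, -0.1366, 0.3892]
orientation: [[0.135, -0.991, 0.004], [-0.991, -0.135, -0.003], [0.004, -0.004, -1.0]]
force: [0.9, -1.2, -0.2]
finger_gap: 0.601
finger_force: 0.0
```

```bash
python3 - <<'E'
from plan import *
from cell import read_camera
p,R=st();s=read_state();print(p,s["joint_pos"].round(1),s["force"])
d={n:read_camera(n) for n in("scene","side")}
o=np.zeros((400,800,3),np.uint8)
for i,(n,x,y) in enumerate((("scene",190,190),("side",240,90))):
    im=d[n]["img"][:,:,::-1]
    o[:,i*400:i*400+400]=cv2.resize(im[y:y+180,x:x+180],(400,400),interpolation=cv2.INTER_CUBIC)
cv2.imwrite("pics/o3.png",o)
E
```

```text
[ 0.56896219 -0.13664583  0.38924429] [-2.100e+01  2.280e+01  6.150e+01 -1.000e-01  9.540e+01  1.512e+02] [ 0.87020839 -1.1955505  -0.23932669]
```

View pics/o3.png

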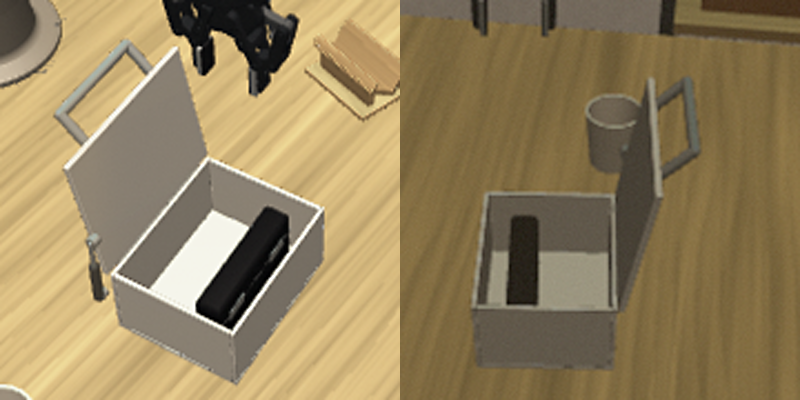

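The case stands upright on the box floor: scene crop (245,265), side crop (523,260). The lid is still open and the bar runs scene crop (58,113)–(127,42). Next, triangulate the bar and move over it with the tool pointing down.

```bash
python3 - <<'E'
from plan import *
def tri(a,b):
    A=[];B=[]
    for n,u in(("scene",a),("side",b)):
        c=D[n];d=c["attitude"]@np.linalg.inv(c["intrinsics"])@[*u,1];d/=np.linalg.norm(d);P=np.eye(3)-np.outer(d,d);A.append(P);B.append(P@c["origin"])
    return np.linalg.solve(sum(A),sum(B))
e1=tri((247.2,208.9),(372.8,158.4));e2=tri((216.1,240.9),(369.2,126))
print(e1,e2,(e1+e2)/2,np.linalg.norm(e1-e2))
m=np.array([.397,-.160,.285])
p,R=st();rows(p,R,m+[0,0,.083],RBT,10)
E
```

```text
[ 0.38701291 -0.09508996  0.28510662] [ 0.40129234 -0.21810035  0.28618993] [ 0.39415263 -0.15659516  0.28564827] 0.1238411572490544
-0.1 17.5 2.2 -0.1 -0 0; -0 17.4 2.1 -0.1 -0 0; -0.1 17.5 2.3 -0.1 -0 0; -0.1 17.4 2.2 -0.1 -0 0; -0.1 17.5 2.3 -0.1 -0 0; -0 17.4 2.3 -0.1 -0 0; -0.1 17.4 2.3 -0.1 -0 0; -0.1 17.5 2.4 -0.1 -0 0; -0.1 17.4 2.4 -0.1 -0 0; -0 17.4 2.4 -0.1 -0 0
```

Request:
{"fn": "drive_tool", "kwargs": {"commands": "0 10 1 -0.1 0 0; 0 18 2 -0.1 0 0; 0 20 2.5 -0.1 0 0; 0 22 2.5 0 0 0; 0 22 2.5 0 0 0; 0 22 2.5 0 0 0; 0 22 2.5 0 0 0; 0 20 2.5 0 0 0; 0 12 2.5 0 0 0; 0 6 2 0 0 0", "hand": 0.6, "squeeze": 30}}

```text
clock: 16.4
position: [0.3955, -0.1603, 0.3634]
orientation: [[0.135, -0.991, -0.005], [-0.991, -0.135, -0.002], [0.001, 0.006, -1.0]]
force: [0.5, 0.2, -0.0]
finger_gap: 0.803
finger_force: 0.0
```

```bash
python3 - <<'E'
from plan import *
from cell import read_camera
p,R=st();m=np.array([.395,-.158,.2855]);print(p,"in tool, bar:",R.T@(m-p),"rot",np.degrees(Ro.from_matrix(R.T@RBT).as_rotvec()))
d={"wrist":read_camera("wrist")};im=d["wrist"]["img"][:,:,::-1].copy()
y=RB[:,1];q=proj("wrist",np.array([m-.06*y,m+.06*y]),d);print(q)
cv2.line(im,*[tuple(map(int,k)) for k in q],(0,0,255),1)
cv2.imwrite("pics/w2.png",im)
E
```

```text
[ 0.39550543 -0.16027427  0.36342627] in tool, bar: [-0.00243109 -0.00023485  0.07792282] rot [ 0.3157186  -0.08081728  0.11600102]
[[314.85629068 356.88860322]
 [315.14895572 154.63417066]]
```

View pics/w2.png

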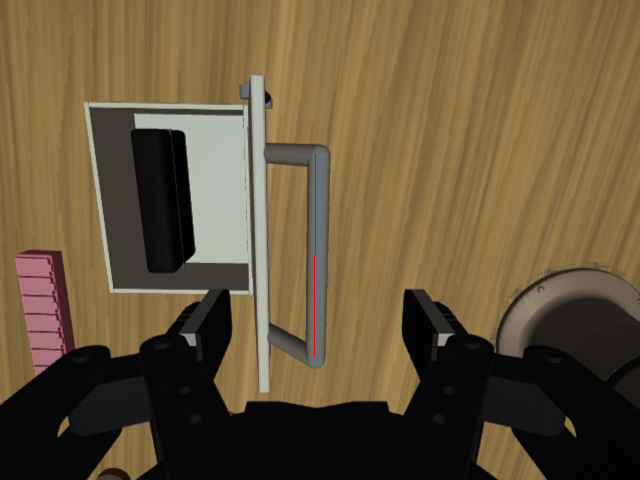

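The prediction lies on the bar, within 3 px at (317,255). Fingers straddle it, and the case is upright in the box at (165,200). Descend 75 mm and close.

Request:
{"fn": "drive_tool", "kwargs": {"commands": "0 0.5 8 -0.3 0 0; 0 0.5 10 0 0 0; 0 0 12 0 0 0; 0 0 12 0 0 0; 0 0 12 0 0 0; 0 0 10 0 0 0; 0 0 7 0 0 0; 0 0 4 0 0 0; 0 0 0 0 0 0; 0 0 0 0 0 0"}}

```text
clock: 17.45
position: [0.3947, -0.1607, 0.2889]
orientation: [[0.135, -0.991, -0.01], [-0.991, -0.135, -0.003], [0.002, 0.01, -1.0]]
force: [0.2, 0.1, 0.7]
finger_gap: 0.797
finger_force: 0.0
```

Request:
{"fn": "drive_tool", "kwargs": {"commands": "0 0 0 0 0 0; 0 0 0 0 0 0; 0 0 0 0 0 0; 0 0 0 0 0 0; 0 0 0 0 0 0; 0 0 0 0 0 0; 0 0 0 0 0 0; 0 0 0 0 0 0; 0 0 0 0 0 0; 0 0 0 0 0 0", "hand": -1, "squeeze": 30}}

```text
clock: 18.45
position: [0.3949, -0.1606, 0.2888]
orientation: [[0.135, -0.991, -0.009], [-0.991, -0.135, -0.003], [0.002, 0.01, -1.0]]
force: [5.0, 1.2, 2.5]
finger_gap: 0.128
finger_force: 29.4
```

```bash
cat > arc.py <<'E'
from plan import *
r=np.hypot(.194,.034);ph=np.arctan2(.034,.194)
def barpos(a):return RB@np.array([.08-r*np.cos(a+ph),0,.1+r*np.sin(a+ph)])+[b[0],b[1],0]
E
python3 - <<'E'
from arc import *
p,R=st();s=read_state();print(p,s["force"],s["finger_gap"],np.degrees(Ro.from_matrix(R.T@RBT).as_rotvec()))
off=RBT.T@(p-barpos(1.75));print("tcp rel bar in tool",off)
A=np.linspace(1.75,0,71)
q=np.array([RBT.T@barpos(a) for a in A])*1000;d=np.diff(q,axis=0)
for i in range(0,70,10):print(round(A[i],3),"; ".join(f"0 {x[1]:.1f} {x[2]:.1f} 0 0 0" for x in d[i:i+10]))
E
```

```text
[ 0.39489634 -0.16057719  0.28881757] [4.97322704 1.23550691 2.48228158] 0.12782999960203056 [ 0.5609372  -0.09138198  0.14402441]
tcp rel bar in tool [ 0.00033974  0.00208533 -0.00398466]
1.75 0 -4.6 -1.6 0 0 0; 0 -4.7 -1.5 0 0 0; 0 -4.7 -1.4 0 0 0; 0 -4.8 -1.3 0 0 0; 0 -4.8 -1.2 0 0 0; 0 -4.8 -1.1 0 0 0; 0 -4.8 -0.9 0 0 0; 0 -4.9 -0.8 0 0 0; 0 -4.9 -0.7 0 0 0; 0 -4.9 -0.6 0 0 0
1.5 0 -4.9 -0.4 0 0 0; 0 -4.9 -0.3 0 0 0; 0 -4.9 -0.2 0 0 0; 0 -4.9 -0.1 0 0 0; 0 -4.9 0.0 0 0 0; 0 -4.9 0.2 0 0 0; 0 -4.9 0.3 0 0 0; 0 -4.9 0.4 0 0 0; 0 -4.9 0.5 0 0 0; 0 -4.9 0.7 0 0 0
1.25 0 -4.9 0.8 0 0 0; 0 -4.8 0.9 0 0 0; 0 -4.8 1.0 0 0 0; 0 -4.8 1.1 0 0 0; 0 -4.8 1.3 0 0 0; 0 -4.7 1.4 0 0 0; 0 -4.7 1.5 0 0 0; 0 -4.7 1.6 0 0 0; 0 -4.6 1.7 0 0 0; 0 -4.6 1.8 0 0 0
1.0 0 -4.5 2.0 0 0 0; 0 -4.5 2.1 0 0 0; 0 -4.4 2.2 0 0 0; 0 -4.4 2.3 0 0 0; 0 -4.3 2.4 0 0 0; 0 -4.2 2.5 0 0 0; 0 -4.2 2.6 0 0 0; 0 -4.1 2.7 0 0 0; 0 -4.0 2.8 0 0 0; 0 -4.0 2.9 0 0 0
0.75 0 -3.9 3.0 0 0 0; 0 -3.8 3.1 0 0 0; 0 -3.7 3.2 0 0 0; 0 -3.7 3.3 0 0 0; 0 -3.6 3.4 0 0 0; 0 -3.5 3.5 0 0 0; 0 -3.4 3.6 0 0 0; 0 -3.3 3.6 0 0 0; 0 -3.2 3.7 0 0 0; 0 -3.1 3.8 0 0 0
0.5 0 -3.0 3.9 0 0 0; 0 -2.9 4.0 0 0 0; 0 -2.8 4.0 0 0 0; 0 -2.7 4.1 0 0 0; 0 -2.6 4.2 0 0 0; 0 -2.5 4.2 0 0 0; 0 -2.4 4.3 0 0 0; 0 -2.3 4.4 0 0 0; 0 -2.2 4.4 0 0 0; 0 -2.1 4.5 0 0 0
0.25 0 -2.0 4.5 0 0 0; 0 -1.9 4.6 0 0 0; 0 -1.7 4.6 0 0 0; 0 -1.6 4.6 0 0 0; 0 -1.5 4.7 0 0 0; 0 -1.4 4.7 0 0 0; 0 -1.3 4.8 0 0 0; 0 -1.2 4.8 0 0 0; 0 -1.0 4.8 0 0 0; 0 -0.9 4.8 0 0 0
```

Request:
{"fn": "drive_tool", "kwargs": {"commands": "0 -4.6 -1.6 0.3 0 0; 0 -4.7 -1.5 0 0 0; 0 -4.7 -1.4 0 0 0; 0 -4.8 -1.3 0 0 0; 0 -4.8 -1.2 0 0 0; 0 -4.8 -1.1 0 0 0; 0 -4.8 -0.9 0 0 0; 0 -4.9 -0.8 0 0 0; 0 -4.9 -0.7 0 0 0; 0 -4.9 -0.6 0 0 0"}}

```text
clock: 19.45
position: [0.4427, -0.1546, 0.2996]
orientation: [[0.135, -0.991, -0.005], [-0.991, -0.135, -0.003], [0.003, 0.005, -1.0]]
force: [-1.5, -4.8, 4.3]
finger_gap: 0.125
finger_force: 30.4
```

```bash
cat > chk.py <<'E'
from arc import *
p,R=st();s=read_state();q=RB.T@(p-[b[0],b[1],0]);q0=RB.T@(np.array([.39489634,-.16057719,.28881757])-barpos(1.75))
k=q-q0*0-[.08,0,.1];k[2]-=.004
print("lid angle est",(np.arctan2(k[2],-k[0])-ph).round(3),"radius",np.hypot(k[0],k[2]).round(4),"force",s["force"].round(1),"gap",s["finger_gap"].round(3),"tilt",np.degrees(Ro.from_matrix(R.T@RBT).as_rotvec()).round(2))
E
python3 chk.py
```

```text
Traceback (most recent call last):
  File "chk.py", line 4, in <module>
    print("lid angle est",(np.arctan2(k[2],-k[0])-ph).round(3),"radius",np.hypot(k[0],k[2]).round(4),"force",s["force"].round(1),"gap",s["finger_gap"].round(3),"tilt",np.degrees(Ro.from_matrix(R.T@RBT).as_rotvec()).round(2))
                                                                                                                                       ^^^^^^^^^^^^^^^^^^^^^
AttributeError: 'float' object has no attribute 'round'
```

```bash
sed -i 's/s\["finger_gap"\].round(3)/s["finger_gap"]/' chk.py; python3 chk.py
```

```text
lid angle est 1.509 radius 0.1968 force [-1.5 -4.8  4.3] gap 0.12530491602823307 tilt [ 0.3  -0.15  0.13]
```

Request:
{"fn": "drive_tool", "kwargs": {"commands": "0 -4.9 -0.4 0 0 0; 0 -4.9 -0.3 0 0 0; 0 -4.9 -0.2 0 0 0; 0 -4.9 -0.1 0 0 0; 0 -4.9 0 0 0 0; 0 -4.9 0.2 0 0 0; 0 -4.9 0.3 0 0 0; 0 -4.9 0.4 0 0 0; 0 -4.9 0.5 0 0 0; 0 -4.9 0.7 0 0 0"}}

```text
clock: 20.45
position: [0.4916, -0.1483, 0.298]
orientation: [[0.135, -0.991, -0.004], [-0.991, -0.135, -0.004], [0.003, 0.005, -1.0]]
force: [0.2, -6.7, 1.2]
finger_gap: 0.126
finger_force: 30.7
```

```bash
python3 chk.py
```

```text
lid angle est 1.257 radius 0.1959 force [ 0.2 -6.7  1.2] gap 0.1262576697061252 tilt [ 0.26 -0.19  0.12]
```

Request:
{"fn": "drive_tool", "kwargs": {"commands": "0.2 -4.9 0.8 0 0 0; 0.2 -4.8 0.9 0 0 0; 0.2 -4.8 1 0 0 0; 0.1 -4.8 1.1 0 0 0; 0.1 -4.8 1.3 0 0 0; 0.1 -4.7 1.4 0 0 0; 0.1 -4.7 1.5 0 0 0; 0.1 -4.7 1.6 0 0 0; 0.1 -4.6 1.7 0 0 0; 0.1 -4.6 1.8 0 0 0"}}

```text
clock: 21.45
position: [0.5384, -0.1425, 0.2844]
orientation: [[0.135, -0.991, -0.005], [-0.991, -0.135, -0.002], [0.002, 0.005, -1.0]]
force: [0.5, -5.0, 0.7]
finger_gap: 0.122
finger_force: 30.8
```

```bash
python3 chk.py
```

```text
lid angle est 1.005 radius 0.1952 force [ 0.5 -5.   0.7] gap 0.12159093004233612 tilt [ 0.29 -0.1   0.14]
```

Request:
{"fn": "drive_tool", "kwargs": {"commands": "0.1 -4.5 2 0 0 0; 0.1 -4.5 2.1 0 0 0; 0.1 -4.4 2.2 0 0 0; 0.1 -4.4 2.3 0 0 0; 0.1 -4.3 2.4 0 0 0; 0.1 -4.2 2.5 0 0 0; 0.1 -4.2 2.6 0 0 0; 0.1 -4.1 2.7 0 0 0; 0.1 -4 2.8 0 0 0; 0.1 -4 2.9 0 0 0"}}

```text
clock: 22.45
position: [0.5801, -0.1373, 0.2595]
orientation: [[0.135, -0.991, -0.006], [-0.991, -0.135, -0.002], [0.001, 0.006, -1.0]]
force: [1.3, -2.7, -1.1]
finger_gap: 0.129
finger_force: 31.2
```

```bash
python3 chk.py
```

```text
lid angle est 0.754 radius 0.1943 force [ 1.3 -2.7 -1.1] gap 0.1286221782389624 tilt [ 0.35 -0.04  0.15]
```

Request:
{"fn": "drive_tool", "kwargs": {"commands": "0.1 -3.9 3 0 0 0; 0.1 -3.8 3.1 0 0 0; 0.1 -3.7 3.2 0 0 0; 0.1 -3.7 3.3 0 0 0; 0.1 -3.6 3.4 0 0 0; 0.1 -3.5 3.5 0 0 0; 0.1 -3.4 3.6 0 0 0; 0.1 -3.3 3.6 0 0 0; 0.1 -3.2 3.7 0 0 0; 0.1 -3.1 3.8 0 0 0"}}

```text
clock: 23.45
position: [0.6148, -0.1334, 0.225]
orientation: [[0.135, -0.991, -0.006], [-0.991, -0.135, -0.001], [0.0, 0.006, -1.0]]
force: [0.4, 4.2, -2.6]
finger_gap: 0.122
finger_force: 31.6
```

```bash
python3 chk.py
```

```text
lid angle est 0.501 radius 0.1938 force [ 0.4  4.2 -2.6] gap 0.12181592195916055 tilt [ 0.36 -0.02  0.16]
```

Forces stay small. Now the next 0.25 rad, without the lateral trim.

Request:
{"fn": "drive_tool", "kwargs": {"commands": "0 -3 3.9 0 0 0; 0 -2.9 4 0 0 0; 0 -2.8 4 0 0 0; 0 -2.7 4.1 0 0 0; 0 -2.6 4.2 0 0 0; 0 -2.5 4.2 0 0 0; 0 -2.4 4.3 0 0 0; 0 -2.3 4.4 0 0 0; 0 -2.2 4.4 0 0 0; 0 -2.1 4.5 0 0 0"}}

```text
clock: 24.45
position: [0.64, -0.1305, 0.183]
orientation: [[0.135, -0.991, -0.005], [-0.991, -0.135, -0.002], [0.001, 0.005, -1.0]]
force: [2.0, 4.9, -1.3]
finger_gap: 0.128
finger_force: 32.2
```

```bash
python3 chk.py
```

```text
lid angle est 0.247 radius 0.1937 force [ 2.   4.9 -1.3] gap 0.1282169516261576 tilt [ 0.31 -0.07  0.15]
```

Request:
{"fn": "drive_tool", "kwargs": {"commands": "0 -2 4.5 0 0 0; 0 -1.9 4.6 0 0 0; 0 -1.7 4.6 0 0 0; 0 -1.6 4.6 0 0 0; 0 -1.5 4.7 0 0 0; 0 -1.4 4.7 0 0 0; 0 -1.1 4 0 0 0; 0 -0.8 3 0 0 0; 0 -0.7 3 0 0 0; 0 -0.3 2 0 0 0"}}

```text
clock: 25.45
position: [0.653, -0.1289, 0.1432]
orientation: [[0.135, -0.991, -0.004], [-0.991, -0.135, -0.002], [0.002, 0.005, -1.0]]
force: [4.6, 5.1, -2.1]
finger_gap: 0.127
finger_force: 32.9
```

```bash
python3 chk.py
```

```text
lid angle est 0.03 radius 0.1939 force [ 4.6  5.1 -2.1] gap 0.1265876072806105 tilt [ 0.26 -0.09  0.15]
```

Request:
{"fn": "drive_tool", "kwargs": {"commands": "0 -0.2 1.5 0 0 0; 0 -0.2 1 0 0 0; 0 -0.2 1 0 0 0; 0 0 1 0 0 0; 0 0 0.5 0 0 0; 0 0 0.5 0 0 0; 0 0 0 0 0 0; 0 0 0 0 0 0; 0 0 0 0 0 0; 0 0 0 0 0 0"}}

```text
clock: 26.45
position: [0.654, -0.1288, 0.1382]
orientation: [[0.135, -0.991, -0.003], [-0.991, -0.135, -0.002], [0.002, 0.003, -1.0]]
force: [5.2, 5.3, -1.4]
finger_gap: 0.124
finger_force: 33.0
```

```bash
python3 chk.py
```

```text
lid angle est 0.004 radius 0.194 force [ 5.2  5.3 -1.4] gap 0.12384608894071088 tilt [ 0.18 -0.11  0.15]
```

Request:
{"fn": "drive_tool", "kwargs": {"commands": "0 0 0.5 0 0 0; 0 0 0.5 0 0 0; 0 0 0.5 0 0 0; 0 0 0.5 0 0 0; 0 0 0 0 0 0; 0 0 0 0 0 0; 0 0 0 0 0 0; 0 0 0 0 0 0; 0 0 0 0 0 0; 0 0 0 0 0 0"}}

```text
clock: 27.45
position: [0.6543, -0.1288, 0.1364]
orientation: [[0.135, -0.991, -0.002], [-0.991, -0.135, -0.002], [0.002, 0.002, -1.0]]
force: [6.7, 5.0, -1.7]
finger_gap: 0.127
finger_force: 33.1
```

Request:
{"fn": "drive_tool", "kwargs": {"commands": "0 0 0.5 0 0 0; 0 0 0.5 0 0 0; 0 0 0.5 0 0 0; 0 0 0.5 0 0 0; 0 0 0.5 0 0 0; 0 0 0.5 0 0 0; 0 0 0 0 0 0; 0 0 0 0 0 0; 0 0 0 0 0 0; 0 0 0 0 0 0"}}

```text
clock: 28.45
position: [0.6548, -0.1287, 0.1336]
orientation: [[0.135, -0.991, -0.001], [-0.991, -0.135, -0.002], [0.002, 0.001, -1.0]]
force: [8.0, 4.6, -1.9]
finger_gap: 0.129
finger_force: 33.2
```

```bash
python3 - <<'E'
from plan import *
from cell import read_camera
o=np.zeros((400,800,3),np.uint8)
for i,(n,x,y) in enumerate((("scene",210,200),("side",220,110))):
    im=read_camera(n)["img"][:,:,::-1].copy()
    o[:,i*400:i*400+400]=cv2.resize(im[y:y+160,x:x+160],(400,400),interpolation=cv2.INTER_CUBIC)
cv2.imwrite("pics/o4.png",o)
E
```

```text
(no output)
```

View pics/o4.png

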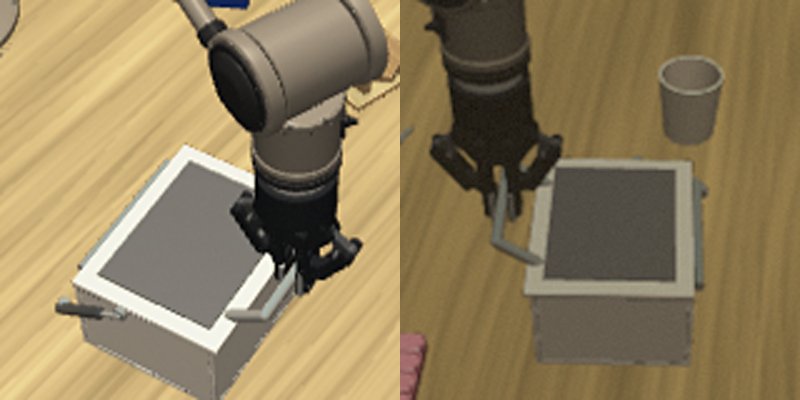

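The lid looks shut or very nearly so, with its edge flush on the rim at side crop (610,290). I'll press on to a clear contact force.

Request:
{"fn": "drive_tool", "kwargs": {"commands": "0 0 0.5 0 0 0; 0 0 0.5 0 0 0; 0 0 0.5 0 0 0; 0 0 0.5 0 0 0; 0 0 0.5 0 0 0; 0 0 0.5 0 0 0; 0 0 0.5 0 0 0; 0 0 0.5 0 0 0; 0 0 0 0 0 0; 0 0 0 0 0 0"}}

```text
clock: 29.55
position: [0.655, -0.1287, 0.1329]
orientation: [[0.135, -0.991, 0.002], [-0.991, -0.135, -0.003], [0.004, -0.001, -1.0]]
force: [1.7, 7.2, 14.5]
finger_gap: 0.129
finger_force: 34.6
```

Contact at 14.5 N: shut. Relieve the press, then open a little and withdraw upwards.

Request:
{"fn": "drive_tool", "kwargs": {"commands": "0 0 -1 0 0 0; 0 0 -1 0 0 0; 0 0 -0.5 0 0 0; 0 0 0 0 0 0; 0 0 0 0 0 0; 0 0 0 0 0 0; 0 0 0 0 0 0; 0 0 0 0 0 0; 0 0 0 0 0 0; 0 0 0 0 0 0"}}

```text
clock: 30.55
position: [0.6549, -0.1287, 0.1331]
orientation: [[0.135, -0.991, 0.0], [-0.991, -0.135, -0.003], [0.003, 0.0, -1.0]]
force: [6.6, 5.9, 3.0]
finger_gap: 0.127
finger_force: 33.6
```

Request:
{"fn": "drive_tool", "kwargs": {"commands": "0 0 0 0 0 0; 0 0 0 0 0 0; 0 0 0 0 0 0; 0 0 0 0 0 0; 0 0 0 0 0 0; 0 0 0 0 0 0; 0 0 0 0 0 0; 0 0 0 0 0 0; 0 0 0 0 0 0; 0 0 0 0 0 0", "hand": -0.3}}

```text
clock: 31.55
position: [0.6529, -0.1288, 0.1316]
orientation: [[0.135, -0.991, -0.006], [-0.991, -0.135, -0.002], [0.001, 0.006, -1.0]]
force: [-0.1, 0.2, 0.3]
finger_gap: 0.35
finger_force: 0.0
```

Request:
{"fn": "drive_tool", "kwargs": {"commands": "0 0 -3 0 0 0; 0 0 -6 0 0 0; 0 0 -10 0 0 0; 0 0 -15 0 0 0; 0 0 -20 0 0 0; 0 0 -25 0 0 0; 0 0 -25 0 0 0; 0 0 -25 0 0 0; 0 0 -15 0 0 0; 0 0 -8 0 0 0"}}

```text
clock: 32.55
position: [0.6542, -0.1287, 0.2866]
orientation: [[0.135, -0.991, -0.002], [-0.991, -0.135, -0.003], [0.003, 0.002, -1.0]]
force: [0.9, -0.5, -0.2]
finger_gap: 0.349
finger_force: 0.0
```

Request:
{"fn": "drive_tool", "kwargs": {"commands": "0 0 0 0 0 0; 0 0 0 0 0 0; 0 0 0 0 0 0; 0 0 0 0 0 0; 0 0 0 0 0 0; 0 0 0 0 0 0; 0 0 0 0 0 0; 0 0 0 0 0 0; 0 0 0 0 0 0; 0 0 0 0 0 0"}}

```text
clock: 33.55
position: [0.6537, -0.1286, 0.2836]
orientation: [[0.135, -0.991, -0.005], [-0.991, -0.135, -0.002], [0.001, 0.006, -1.0]]
force: [-0.1, -0.1, 0.5]
finger_gap: 0.347
finger_force: 0.0
```

```bash
python3 - <<'E'
from arc import *
from cell import read_camera
o=np.zeros((400,800,3),np.uint8)
for i,(n,x,y) in enumerate((("wrist",0,0),("side",200,90))):
    c=read_camera(n);im=c["img"][:,:,::-1].copy();m=barpos(0);yv=RB[:,1]
    q=proj(n,np.array([m-.06*yv,m+.06*yv]),{n:c});cv2.line(im,*[tuple(map(int,k)) for k in q],(0,0,255),1)
    o[:,i*400:i*400+400]=cv2.resize(im if i==0 else im[y:y+180,x:x+180],(400,400),interpolation=cv2.INTER_CUBIC)
cv2.imwrite("pics/o5.png",o);print(read_state()["force"])
E
```

```text
[ 0.36653513 -0.83272619  0.34856851]
```

View pics/o5.png

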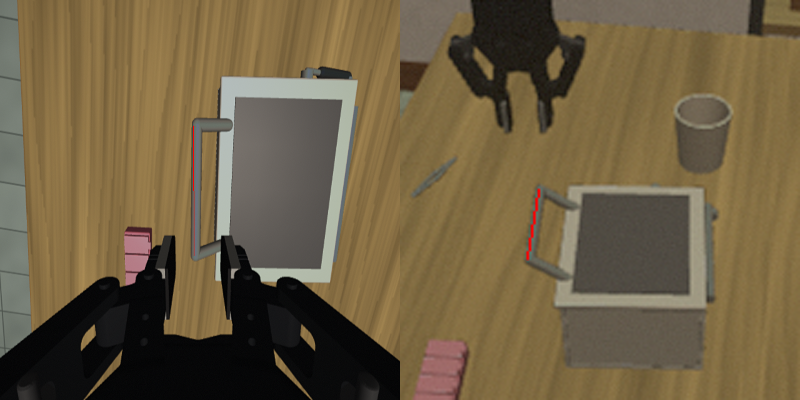

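The lid lies flush and its bar sits on the predicted shut position, at side crop (533,225). The gripper is clear, so I'm handing in.

```bash
python3 -c "
from cell import sign_off;print(sign_off())"
```

```text
the job is handed in; nothing more can be done
None
```

The case was standing upright on the box floor when last seen before the lid was eased shut; the lid's bar is at its shut position, the gripper is clear and the job is handed in at about 34 s, but no verdict came back.

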